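# Set the whetstone in its spring-jaw holder

### The arm

A 7-joint arm with a two-finger parallel gripper is mounted at the origin on a cart in front of the work surface, level with it; the furniture and walls round the work are solid. World frame = base frame: x ahead of the robot, y to its left, z up, the work surface at z = 0. Lengths are in m, angles in rad, forces in N, time in s.
With the tool pointing down it reaches from about 0.425 to 0.875 m from the base axis. Payload 4.7 kg.
Tool frame: the origin (TCP) lies between the finger pads; the fingertips stand 11 mm ahead of it and the grasp point (between the pads) lies 8 mm behind it; z points along the fingers, y is the line along which they close (so a half turn about z gives the same grasp; the last joint's range is limited). The gripper opens to 87 mm and grips with 3 to 60 N. Pads are 19 mm wide; open, the fingers measure 117 mm over their backs; the gripper's body (75 mm by 190 mm) begins 51 mm behind the grasp point.
Start: joints at [-1.306, 0.321, -0.07, 1.45, 0.023, 1.371, -0.057], TCP at [0.161, 0.63, 0.234] pointing down, gripper open.
Joint ranges: [-2.86, 2.86], [-0.3, 2.09], [-1.38, 1.24], [0.06, 2.45], [-1.56, 4.7], [0.09, 2.05], [-2.69, 2.69]. Speed limits (rad/s): [2.57, 2.57, 3.14, 3.14, 3.14, 3.14, 3.14].

### API

Orientations are given as a rotation vector (axis times angle).
In Python, from rig import ctrl, snapshot gives the robot as it stands.
- The arm moves only by the tool step_arm, never from a script. Its argument "targets" is a list of rows, each a list of 5 numbers: the closure, from 0 (fully open) to 1 (shut), then the shift along the world's x, y, z in m, then the turn about the world's z in rad. A call has 1 to 20 rows; each row shifts and turns the commanded pose from where the row before left it; what a row does not reach is not made up. A row lasts 1/10 s, in which the tool goes at most 50 mm and 8.59 degrees, less where a joint would pass 70% of its speed; a pose out of reach is approached as far as the arm can. A call is refused whole if a number of a shift passes 0.05 or a number of a turn 0.15, either way. A call with a gripper value outside its range is refused whole. The fingers move at their own pace and stop on an object; "squeeze" is the grip in N (left out, the last holds). Time passes only in rows, so rows that do not move let the fingers close. It gives the time, the measured TCP pose, the force, the opening and the grip force at its end, in the units of the state.
- ctrl.read_state(): the state, without advancing time (a new reading comes with each control period).
- snapshot(name): name is "scene" or "top" or "wrist"; returns a dict with "frame" (384x512x3 uint8, red, green, blue), "z_map" (384x512 float32, m along the optical axis (not along the pixel's ray), 0 where there is no reading), "vfov" (degrees; the focal length in pixels is half the picture's height over the tangent of half this angle, whatever the lens; pixels are square), "cx", "cy" (the principal point, pixels), "D" ([k1, k2, p1, p2, k3] as OpenCV has them; the pictures are not rectified), "origin" and "orientation" of the camera in the world. Camera axes: x right, y down, z forward; pixel columns grow to the right and rows downward; lengths in m; the calibration is good to about 2 mm. A picture is of the moment at which its call begins.
- ctrl.sign_off(): hands the job in; it is judged then, once.
The state is a dict: "clock": time; "joints": joint angles; "joint_velocities": joint speeds; "effort": joint torques, N m; "position": TCP position; "tool_rot": TCP orientation; "wrist_force": force on the tool from outside, world axes, zero at the start; "moment": the same for the moment, N m; "gripper_width": finger opening in m; "grasp_force": force on a finger pad.
Only numpy, scipy, OpenCV 4.12 (cv2) and the standard library are available. Lean on these libraries where they do the work, as an engineer would, in place of code of your own. Each camera call takes 0.05 s, during which the arm holds its last target. There are 200 camera calls.

### The job

Set the whetstone in the green stone holder, pale fine side up: push the sprung jaw back with the end of the stone, let the stone down flat on the rubber bed between the jaw and the end stop, ease it back by feel until it bears on the stop, and only then let go, so that it sits straight and centred with no long edge overhanging the bed. The stone is brittle: never ram it or let the spring throw it against the stop, and leave the other things on the bench alone.

Things in the scene. Friction and masses are not known exactly. Their poses are not given: they have to be found in the camera images.
- stone: The whetstone, a combination stone 150 x 50 x 30 mm (x, y, z), about 0.45 kg, dark coarse layer below, pale sandy fine layer on top; lies loose on the bench, fine side up. Origin: centre of its underside; x along its length, y across its width, z up. Either end may face the jaw.
- stone_end_a (a point): Point on the stone: middle of the bottom edge of its +x end (75 mm along +x from the stone's origin). Same axes as the stone.
- stone_end_b (a point): Point on the stone: middle of the bottom edge of its -x end (75 mm along -x from the stone's origin). Same axes as the stone.
- holder: The stone holder, a green base plate 265 x 64 mm on rubber feet, fixed to the bench. Origin on the bench top under the middle of the bed; x runs along its length from the end stop (-x end) to the sprung jaw (+x end), y across, z up. Behind the jaw stands a green spring housing (x = 126 to 152 mm, up to 42 mm above the bench).
- bed: The holder's black rubber bed, fixed to it. Origin: centre of its top face, 23 mm above the bench, straight above the holder's origin; axes as the holder. The bed is 56 mm wide (y from -28 to 28 mm) and 192 mm long (x from -96 to 96 mm), and gives a few tenths of a mm. It grips: while the stone is pressed down on it, its friction can carry the spring and hide the touch of the stop.
- stop_scale (a point): Fixed point on the bed, x = -71 mm in the holder's frame. Here the end stop, a rubber-faced steel bar, 8 mm high above the bed, 14 mm thick, 76 mm wide, is firmly clamped, at another setting each time: its face that meets the stone is anywhere within 7 mm of this point along x. This is not measured; feel for it. The free gap from stop to jaw is 2 to 16 mm shorter than the stone.
- jaw: The sprung jaw, a steel bar 56 mm wide (y), 12 mm thick (x), its top 20 mm above the bed. Origin: middle of its front face, which looks to the holder's -x and meets the stone, at bed level; axes as the holder. At rest the face is at x = 70 mm in the holder's frame. It slides only to +x, 26 mm to a hard end, against a spring: 6 N at first movement, 0.3 N more per mm. The stone drags on it when slid down it.
- wooden_plane: Bystander: a wooden hand plane lying on its sole, block 70 mm wide, 226 mm long, about 50 mm high. Origin at the middle of one end, 23 mm above the bench; z along its length, x down.
- screw_tin: Bystander: a dark round tin with screws, about 90 mm across, 29 mm high. Origin: centre of its underside.
- sandpaper_block: Bystander: a cork sanding block 64 x 112 x 36 mm. Origin: centre of its underside.

How it is judged:
By the outcome, as a careful person would: the job done as asked, in the order asked, and still so for the second after the job is handed in, with the robot touching nothing.
It also fails if it takes over 48 s, if anything falls off the work surface, if the arm or the gripper's body presses on something with over 40 N, if the wrist force passes 120 N, or if a joint passes its speed limit or range.

## Working session

There is one attempt and no reset: what is moved stays moved. The work goes in short steps, Python scripts to look and compute and a tool call to move; the robot and the scene stay as the last step left them, time stands still between calls to the robot, and variables do not carry over. Pictures are saved under pics/ and viewed, at most 10 in all, crops included, and the job is handed in when it is done.

Besides the shell and the picture viewer there is one more tool, called after "Request:" by a JSON object that holds its "method" and its "body", one argument or row to a line. step_arm: Moves the arm, as the interface text tells. Its arguments: {"type":"object","properties":{"targets":{"type":"array","items":{"type":"array","items":{"type":"number"}}},"squeeze":{"type":"number"}},"required":["targets"]}

```bash
mkdir -p pics; cat > h.py <<'E'
import numpy as np, cv2
from rig import ctrl, snapshot
from scipy.spatial.transform import Rotation as R
def rot(o):
    o=np.array(o,float)
    return o if o.shape==(3,3) else (R.from_rotvec(o).as_matrix() if o.size==3 else R.from_quat(o).as_matrix())
def snap(n):
    s=snapshot(n); s['f']=192/np.tan(np.radians(s['vfov'])/2); return s
def cloud(s):
    f=s['f'];K=np.array([[f,0,s['cx']],[0,f,s['cy']],[0,0,1]])
    u,v=np.meshgrid(np.arange(512.),np.arange(384.))
    p=cv2.undistortPoints(np.stack([u.ravel(),v.ravel()],1)[:,None],K,np.array(s['D'],float))[:,0]
    z=s['z_map'].reshape(-1)
    P=np.c_[p*z[:,None],z]@rot(s['orientation']).T+np.array(s['origin'])
    P[z==0]=np.nan
    return P.reshape(384,512,3)
def save(s,n): cv2.imwrite('pics/'+n,cv2.resize(s['frame'][:,:,::-1],(800,600)))
E
python3 - <<'E'
from h import *
for n in ('top','scene'):
    s=snap(n); save(s,n+'1.png'); print(n,s['origin'],s['orientation'],s['vfov'],s['D'])
    np.savez('/tmp/'+n,P=cloud(s),im=s['frame'])
print(ctrl.read_state())
E
```

```text
top [ 0.40740117 -0.06523531  1.00338261] [-2.12549904  2.19262009 -0.0791611 ] 50.09637572430402 [-0.12209785  0.          0.          0.          0.        ]
scene [-0.1907199  -0.71210582  0.49942817] [-1.84480199  0.84455091 -0.51508019] 55.46617383031776 [-0.08576637  0.          0.          0.          0.        ]
{'clock': 0.1, 'joints': array([-1.30590376,  0.32172804, -0.07008009,  1.45158089,  0.02259647,
        1.37081061, -0.05689323]), 'joint_velocities': array([-0.00017817, -0.00156908, -0.00034608, -0.00375675, -0.00147869,
        0.00138198,  0.00116435]), 'effort': array([-3.15593661e-04, -4.92569268e+01, -4.05877708e-01, -3.13402534e+01,
       -6.41215523e-02,  3.93634744e-02,  6.41829502e-05]), 'position': array([0.16123737, 0.62917477, 0.23257037]), 'tool_rot': array([-3.92849769e-01, -3.11680683e+00,  2.72645863e-03]), 'wrist_force': array([0.43665995, 0.00867654, 0.27416662]), 'moment': array([ 0.03233765, -0.0461999 , -0.0156393 ]), 'grasp_force': 0.0, 'gripper_width': 0.08700556149646824}
```

View pics/top1.png

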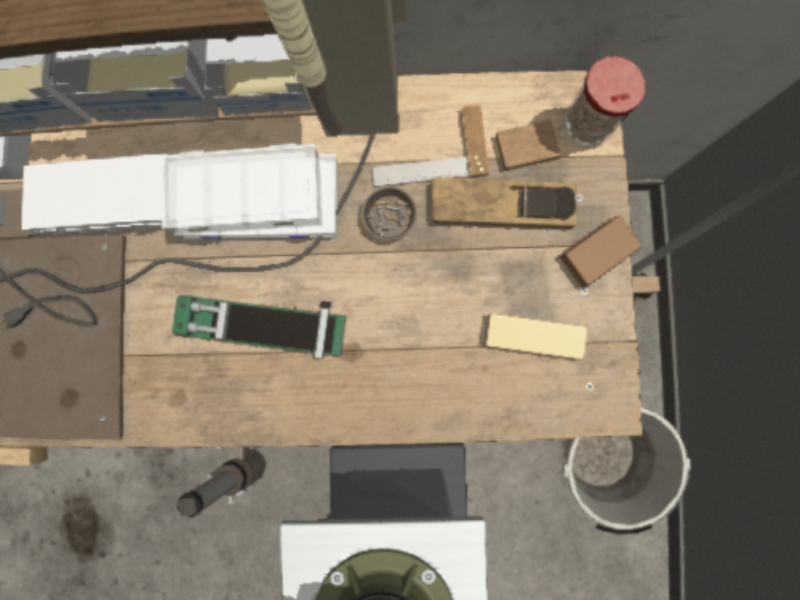

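View pics/scene1.png

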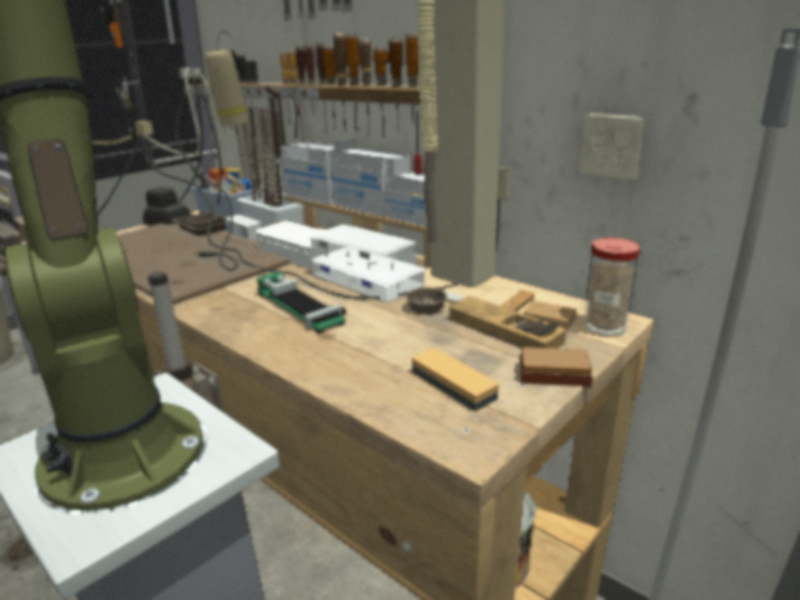

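Top view: the stone is pale, at (537,337). The green holder is at (260,325), with its jaw and housing at the left (jaw 220,320) and its stop at the right (322,330). Next I'll measure both from the depth map.

```bash
python3 - <<'E'
from h import *
d=np.load('/tmp/top.npz');P=d['P'];im=d['im']
hsv=cv2.cvtColor(im,cv2.COLOR_RGB2HSV)
def rect(m,n):
    p=P[m];p=p[~np.isnan(p[:,0])]
    r=cv2.minAreaRect(p[:,:2].astype(np.float32)*1000); print(n,len(p),r,np.nanmedian(p[:,2]),np.nanpercentile(p[:,2],[2,98])); print(cv2.boxPoints(r).round(1).tolist())
m=np.zeros((384,512),bool); m[195:235,305:382]=1
Z=P[:,:,2]
mm=m&(Z>.02)&(Z<.04); rect(mm,'stone z')
m=np.zeros((384,512),bool); m[183:235,105:225]=1
g=m&(hsv[:,:,0]>55)&(hsv[:,:,0]<95)&(hsv[:,:,1]>90); rect(g,'green')
b=m&(im.max(2)<45)&(Z>.01)
n,l,st,_=cv2.connectedComponentsWithStats(b.astype(np.uint8)); k=1+np.argmax(st[1:,4]); rect(l==k,'bed')
w=m&(hsv[:,:,1]<40)&(im.min(2)>110)
n,l,st,c=cv2.connectedComponentsWithStats(w.astype(np.uint8))
for k in range(1,n):
    if st[k,4]>20: rect(l==k,'steel')
for q in [(240,330),(160,300),(235,215),(235,120)]: print(P[q[0]-1:q[0]+2,q[1]-1:q[1]+2].mean((0,1)))
E
```

```text
stone z 1330 ((428.6083679199219, -243.55715942382812), (150.5011444091797, 50.4001350402832), 80.36211395263672) 0.02926492281907822 [0.02544184 0.03283998]
[[391.20001220703125, -313.5], [440.8999938964844, -322.0], [466.1000061035156, -173.60000610351562], [416.3999938964844, -165.10000610351562]]
green 183 ((474.7524108886719, 282.7315979003906), (47.59674072265625, 55.38933181762695), 79.82096099853516) 0.0399083743956562 [0.01200592 0.04399274]
[[443.29998779296875, 264.20001220703125], [497.79998779296875, 254.39999389648438], [506.20001220703125, 301.29998779296875], [451.70001220703125, 311.0]]
bed 1 ((447.9618835449219, 226.10865783691406), (0.0, 0.0), 0.0) 0.023854556865738896 [0.02385456 0.02385456]
[[448.0, 226.10000610351562], [448.0, 226.10000610351562], [448.0, 226.10000610351562], [448.0, 226.10000610351562]]
steel 272 ((471.8986511230469, 257.401611328125), (58.268959045410156, 57.238616943359375), 81.052978515625) 0.038543883061544826 [0.01620274 0.04508112]
[[439.1000061035156, 233.10000610351562], [495.6000061035156, 224.1999969482422], [504.70001220703125, 281.70001220703125], [448.20001220703125, 290.6000061035156]]
steel 165 ((445.59088134765625, 83.7949447631836), (16.150550842285156, 76.29505920410156), 82.5424575805664) 0.03042584738860654 [0.01526563 0.03372868]
[[406.70001220703125, 80.69999694824219], [482.3999938964844, 70.80000305175781], [484.5, 86.9000015258789], [408.79998779296875, 96.80000305175781]]
[ 0.36993975 -0.21497692 -0.00134062]
[nan nan nan]
[3.90578746e-01 6.44593629e-02 3.06501961e-04]
[ 0.395995    0.30312524 -0.00095837]
```

Request:
{"method": "step_arm", "body": {
  "targets": [
    [0,0.0315,-0.03,0,-0.114],
    [0,0.0315,-0.03,0,-0.114],
    [0,0.0315,-0.03,0,-0.114],
    [0,0.0315,-0.03,0,-0.114],
    [0,0.0315,-0.03,0,-0.114],
    [0,0.0315,-0.03,0,-0.114],
    [0,0.0157,-0.04,0,-0.114],
    [0,0.0157,-0.04,0,-0.114],
    [0,0.0157,-0.04,0,-0.114],
    [0,0.0157,-0.04,0,-0.114],
    [0,0.0157,-0.04,0,-0.114],
    [0,0.0157,-0.04,0,-0.114],
    [0,0.0157,-0.04,0,-0.114],
    [0,0,0,0,0],
    [0,0,0,0,0]
  ]
}}

```text
clock: 1.6
position: [0.4603, 0.1687, 0.2334]
tool_rot: [-2.396, -2.031, 0.0]
wrist_force: [-0.9, 0.2, -0.3]
gripper_width: 0.087
grasp_force: 0.0
```

```bash
python3 - <<'E'
from h import *
s=snap('wrist'); save(s,'w1.png'); np.savez('/tmp/w1',P=cloud(s),im=s['frame']); print(s['origin'],s['vfov'])
st=ctrl.read_state(); print(st['position'],R.from_rotvec(st['tool_rot']).as_matrix().round(3),st['joints'])
E
```

```text
[0.47256104 0.24713352 0.38412001] 62.246357738076995
[0.4598443  0.17009725 0.23334623] [[ 0.161  0.987 -0.001]
 [ 0.987 -0.161  0.   ]
 [ 0.    -0.001 -1.   ]] [-0.81704686 -0.03244521  0.40288999  1.84853427  0.01248209  1.32336087
 -0.57882099]
```

View pics/w1.png

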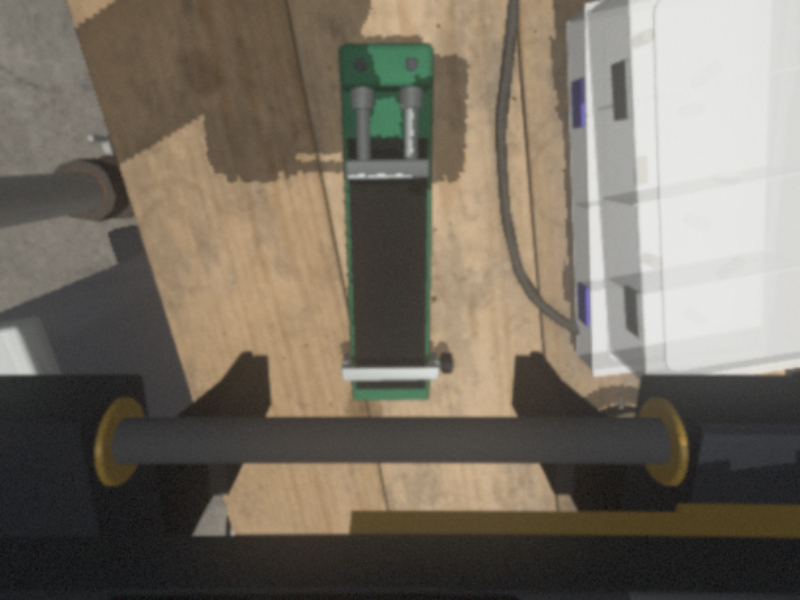

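Wrist view: the whole holder is visible, with the jaw face at row 178, the bed in columns 350-430, and the stop bar at row 373. I'll fit the holder pose from this picture.

```bash
python3 - <<'E'
from h import *
d=np.load('/tmp/w1.npz');P=d['P'];im=d['im'];Z=P[:,:,2]
hsv=cv2.cvtColor(im,cv2.COLOR_RGB2HSV)
m=np.zeros((384,512),bool); m[25:258,215:295]=1
def fit(mask,n):
    p=P[mask]; r=cv2.minAreaRect((p[:,:2]*1000).astype(np.float32)); print(n,mask.sum(),np.array(r[0]).round(1),np.array(r[1]).round(1),round(r[2],2),np.percentile(p[:,2],[5,50,95]).round(4)); return p
fit(m&(im.max(2)<60)&(np.arange(384)[:,None]>118)&(np.arange(384)[:,None]<228),'bed')
g=m&(hsv[:,:,0]>60)&(hsv[:,:,0]<95)&(hsv[:,:,1]>100)
fit(g,'green'); fit(g&(Z>.034),'housing')
a=np.arange(384)[:,None]
fit(m&(Z>.036)&(a>99)&(a<120),'jaw')
st=m&(Z>.027)&(a>225)&(a<248); st[:, :219]=0; fit(st,'stop')
fit(st&(im.min(2)>130),'stop2')
# centreline of bed by rows
c=[]
for r in range(125,226,4):
    k=np.where((im[r].max(1)<60)&m[r])[0]
    k=k[(k>218)&(k<280)]
    q=(P[r,k[0],:2]+P[r,k[-1],:2])/2; c.append(q); 
c=np.array(c); v=np.polyfit(c[:,1],c[:,0],1); print('centre line x=',v,'yaw',90-np.degrees(np.arctan(v[0])), np.std(c[:,0]-np.polyval(v,c[:,1])))
# zprofile along the centre line
for r in range(96,250,2):
    k=248; print(r,P[r,k].round(4),im[r,k],end=';') if r<124 or r>224 else 0
E
```

```text
bed 1999 [456.1 159.3] [128.8  51.2] 80.43 [nan nan nan]
green 1131 [470.8 289. ] [52.7 49.3] 63.2 [nan nan nan]
housing 721 [478.2 297.3] [22.5 53.6] 81.23 [0.0402 0.0414 0.0429]
jaw 657 [467.6 236.7] [13.1 55.5] 80.51 [0.0402 0.042  0.0433]
stop 669 [445.  85.] [14.2 75.5] 80.57 [0.0283 0.0303 0.0314]
stop2 471 [444.1  83.2] [10.5 74.4] 80.76 [0.0294 0.0304 0.0314]
centre line x= [0.1633844  0.43019538] yaw 80.72075195097072 0.0023266978418831842
96 [0.4698 0.247  0.0218] [49 49 45];98 [0.4694 0.2449 0.0224] [48 48 42];100 [0.4691 0.2429 0.0216] [51 46 43];102 [0.4689 0.2411 0.0405] [86 89 86];104 [0.4686 0.2392 0.042 ] [120 121 119];106 [0.4683 0.2372 0.0422] [122 123 122];108 [0.4679 0.2353 0.0421] [122 125 120];110 [0.4676 0.2333 0.0422] [121 123 121];112 [0.4673 0.2313 0.042 ] [167 169 164];114 [0.4666 0.2283 0.0233] [100 100  98];116 [0.4663 0.2261 0.0225] [53 47 44];118 [0.4659 0.2241 0.0239] [56 52 45];120 [0.4655 0.2219 0.0224] [62 59 56];122 [0.4652 0.2197 0.0216] [57 55 51];226 [0.4445 0.0964 0.0225] [63 59 55];228 [0.4439 0.0931 0.0209] [55 51 44];230 [0.4437 0.0916 0.0236] [59 53 48];232 [0.4437 0.0912 0.0286] [53 50 42];234 [0.4433 0.089  0.0295] [81 79 78];236 [0.443  0.0872 0.0313] [185 187 182];238 [0.4425 0.084  0.03  ] [203 208 205];240 [0.442  0.0811 0.0294] [197 201 196];242 [0.4418 0.0797 0.0321] [164 166 162];244 [0.4404 0.0723 0.0222] [78 73 69];246 [0.4401 0.07   0.023 ] [63 59 54];248 [0.4396 0.0672 0.0228] [69 78 66];
```

Request:
{"method": "step_arm", "body": {
  "targets": [
    [0,-0.0035,-0.046,-0.011,0],
    [0,-0.0035,-0.046,-0.011,0],
    [0,-0.0035,-0.046,-0.011,0],
    [0,-0.0035,-0.046,-0.011,0],
    [0,-0.0035,-0.046,-0.011,0],
    [0,-0.0035,-0.046,-0.011,0],
    [0,-0.0035,-0.046,-0.011,0],
    [0,-0.0035,-0.046,-0.011,0],
    [0,-0.0032,-0.046,-0.011,0],
    [0,0,0,0,0],
    [0,0,0,0,0]
  ]
}}

```text
clock: 2.75
position: [0.4291, -0.2437, 0.134]
tool_rot: [-2.393, -2.034, 0.002]
wrist_force: [0.3, 0.5, -0.2]
gripper_width: 0.0869
grasp_force: 0.0
```

```bash
python3 - <<'E'
from h import *
s=snap('wrist'); save(s,'w2.png')
st=ctrl.read_state(); print(st['position'],R.from_rotvec(st['tool_rot']).as_matrix().round(3),st['wrist_force'])
E
```

```text
[ 0.42967757 -0.24255479  0.13427809] [[ 0.159  0.987 -0.001]
 [ 0.987 -0.159  0.   ]
 [ 0.    -0.001 -1.   ]] [ 0.3824047   0.53039323 -0.27305305]
```

View pics/w2.png

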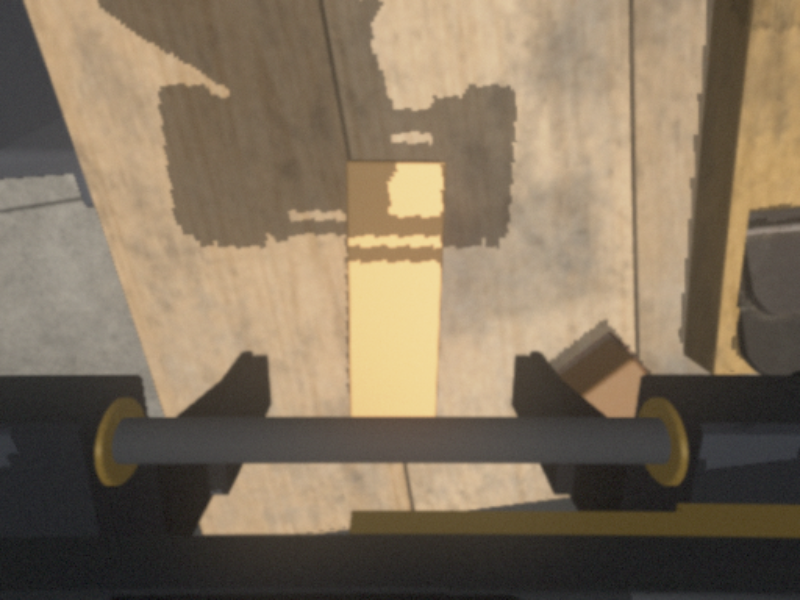

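The stone (columns 347-443) is centred between the fingers, and the sanding block at (600,350) is clear of the right finger. I'll descend and grip.

Request:
{"method": "step_arm", "body": {
  "targets": [
    [0,0,0,-0.03,0],
    [0,0,0,-0.03,0],
    [0,0,0,-0.03,0],
    [0,0,0,-0.018,0],
    [0,0,0,-0.01,0],
    [0,0,0,0,0],
    [0,0,0,0,0]
  ],
  "squeeze": 20
}}

```text
clock: 3.5
position: [0.4301, -0.2436, 0.0173]
tool_rot: [2.392, 2.036, 0.002]
wrist_force: [0.0, 0.4, 0.2]
gripper_width: 0.0872
grasp_force: 0.0
```

Request:
{"method": "step_arm", "body": {
  "targets": [
    [1,0,0,0,0],
    [1,0,0,0,0],
    [1,0,0,0,0],
    [1,0,0,0,0],
    [1,0,0,0,0],
    [1,0,0,0,0],
    [1,0,0,0,0],
    [1,0,0,0,0]
  ],
  "squeeze": 20
}}

```text
clock: 4.3
position: [0.4294, -0.2444, 0.0167]
tool_rot: [2.393, 2.034, 0.001]
wrist_force: [-0.3, 0.4, 1.6]
gripper_width: 0.05
grasp_force: 20.0
```

Request:
{"method": "step_arm", "body": {
  "targets": [
    [1,0,0,0,0],
    [1,0,0,0,0],
    [1,0,0,0.01,0],
    [1,0,0,0.03,0],
    [1,0,0,0.03,0],
    [1,0,0,0.03,0],
    [1,0.0014,0.0241,0,0],
    [1,0.0027,0.0416,0,0],
    [1,0.0027,0.0416,0,0],
    [1,0.0027,0.0416,0,0],
    [1,0.0027,0.0416,0,0],
    [1,0.0027,0.0416,0,0],
    [1,0.0027,0.0416,0,0],
    [1,0.0027,0.0416,0,0],
    [1,0.0027,0.0416,0,0],
    [1,0.0024,0.0413,0,0],
    [1,0,0,0,0],
    [1,0,0,0,0],
    [1,0,0,0,0]
  ],
  "squeeze": 45
}}

```text
clock: 6.2
position: [0.4539, 0.1523, 0.1162]
tool_rot: [2.395, 2.032, -0.003]
wrist_force: [-0.6, -0.3, -3.7]
gripper_width: 0.0498
grasp_force: 45.0
```

```bash
python3 - <<'E'
from h import *
st=ctrl.read_state(); print(st['clock'],st['position'],R.from_rotvec(st['tool_rot']).as_matrix().round(4)[:2],st['wrist_force'],st['moment'])
for n in ('wrist','top'):
    s=snap(n); save(s,n+'3.png'); np.savez('/tmp/'+n+'3',P=cloud(s),im=s['frame'])
E
```

```text
6.2 [0.45390078 0.15226588 0.11620309] [[ 0.1628  0.9867 -0.0012]
 [ 0.9867 -0.1628 -0.0015]] [-0.59654328 -0.26505837 -3.72176674] [-0.13078633  0.01881466  0.00028472]
```

View pics/wrist3.png

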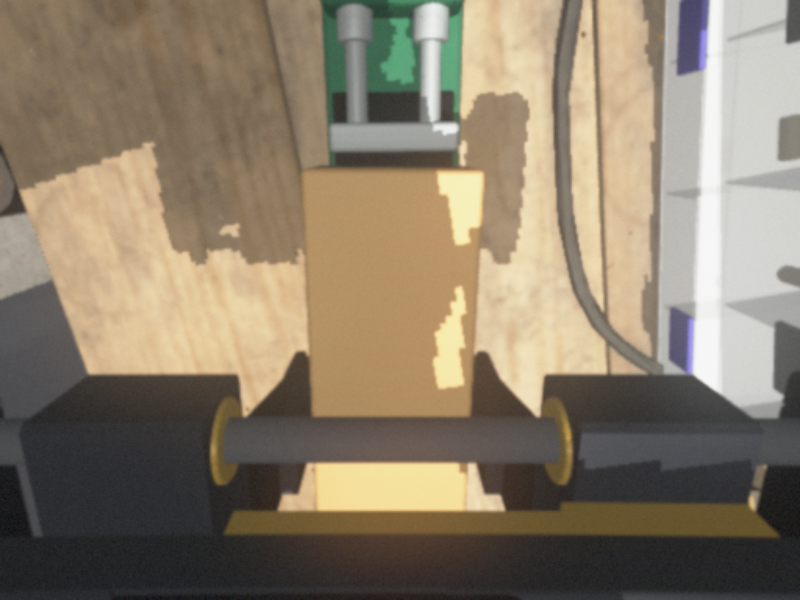

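Stone held: its front end is at row 170, columns 303-483, and the jaw is at row 135, columns 331-458. I'll compare the two in the same depth picture.

```bash
python3 - <<'E'
from h import *
d=np.load('/tmp/wrist3.npz');P=d['P'];im=d['im'];Z=P[:,:,2]
u=np.array([.160,.987]);v=np.array([-.987,.160]);o=np.array([.4561,.1617])
H=np.dstack([(P[:,:,:2]-o)@u,(P[:,:,:2]-o)@v])*1000
def edges(mask,rows,n):
    C=[]
    for r in rows:
        k=np.where(mask[r])[0]
        if len(k)<10: continue
        a,b=H[r,k[0]],H[r,k[-1]]; C.append([*(a+b)/2,a[1]-b[1]])
    C=np.array(C); f=np.polyfit(C[:,0],C[:,1],1); print(n,'x',C[:,0].min().round(1),C[:,0].max().round(1),'mid y',np.median(C[:,1]).round(2),'width',np.median(C[:,2]).round(1),'slope deg',np.degrees(f[0]).round(2))
cols=(np.arange(512)>185)&(np.arange(512)<315)
st=(Z>.115)&(Z<.16)&cols; edges(st,range(110,222,4),'stone')
p=H[st&(np.arange(384)[:,None]<222)]; print('stone end x',np.nanpercentile(p[:,0],[98,99.5]),np.nanmedian(Z[st]))
j=(Z>.036)&(Z<.047)&cols&(np.arange(384)[:,None]>78)&(np.arange(384)[:,None]<108)
edges(j,range(80,97,2),'jaw'); p=H[j]; r=cv2.minAreaRect(p.astype(np.float32)); print(r)
g=(Z>.036)&(Z<.047)&cols&(np.arange(384)[:,None]<20); print('rods')
E
```

```text
stone x 15.2 63.8 mid y 1.2 width 49.4 slope deg -0.01
stone end x [64.30311988 64.8000058 ] 0.128915085166628
jaw x 69.2 79.4 mid y 0.55 width 55.7 slope deg -1.61
((74.60713958740234, 0.5377864837646484), (56.295799255371094, 10.909358024597168), 89.82183837890625)
rods
```

Request:
{"method": "step_arm", "body": {
  "targets": [
    [1,0.0005,0,-0.02,0],
    [1,0,0,-0.02,0],
    [1,0,0,-0.015,0],
    [1,0,0,-0.0075,0],
    [1,0,0,-0.003,0],
    [1,0,0,0,0],
    [1,0,0,0,0],
    [1,0,0,0,0]
  ]
}}

```text
clock: 7.1
position: [0.4556, 0.1541, 0.0519]
tool_rot: [2.394, 2.034, 0.002]
wrist_force: [0.2, 0.1, -4.3]
gripper_width: 0.0496
grasp_force: 45.0
```

Request:
{"method": "step_arm", "body": {
  "targets": [
    [1,0.0002,0.001,0,0],
    [1,0.0002,0.001,0,0],
    [1,0.0002,0.001,0,0],
    [1,0.0002,0.001,0,0],
    [1,0.0002,0.001,0,0],
    [1,0.0002,0.001,0,0],
    [1,0.0002,0.001,0,0],
    [1,0.0002,0.001,0,0],
    [1,0.0001,0.001,0,0],
    [1,0.0001,0.001,0,0],
    [1,0,0,0,0]
  ]
}}

```text
clock: 8.2
position: [0.4563, 0.1613, 0.0508]
tool_rot: [2.393, 2.032, -0.006]
wrist_force: [-0.5, -6.9, -0.8]
gripper_width: 0.0495
grasp_force: 45.0
```

Request:
{"method": "step_arm", "body": {
  "targets": [
    [1,0.0002,0.0015,0,0],
    [1,0.0003,0.0015,0,0],
    [1,0.0002,0.0015,0,0],
    [1,0.0003,0.0015,0,0],
    [1,0.0002,0.0015,0,0],
    [1,0,0,0,0]
  ]
}}

```text
clock: 8.8
position: [0.4574, 0.1679, 0.0507]
tool_rot: [2.393, 2.032, -0.008]
wrist_force: [-2.3, -9.6, 0.4]
gripper_width: 0.05
grasp_force: 45.0
```

```bash
python3 - <<'E'
from h import *
st=ctrl.read_state(); print(st['clock'],st['position'],R.from_rotvec(st['tool_rot']).as_matrix().round(4),st['wrist_force'],st['moment'])
for n in ('wrist','scene'):
    s=snap(n); np.savez('/tmp/'+n+'4',P=cloud(s),im=s['frame']); 
    im=s['frame'][:,:,::-1]
    if n=='scene': im=im[160:220,150:240]
    cv2.imwrite('pics/'+n+'4.png',cv2.resize(im,(800,600 if n=='wrist' else 533),interpolation=cv2.INTER_CUBIC))
d=np.load('/tmp/wrist4.npz');P=d['P'];Z=P[:,:,2]
u=np.array([.160,.987]);v=np.array([-.987,.160]);o=np.array([.4561,.1617])
H=np.dstack([(P[:,:,:2]-o)@u,(P[:,:,:2]-o)@v])*1000
for r in range(60,220,6): print(r,H[r,252].round(1),Z[r,252].round(4),end='; ')
E
```

```text
8.8 [0.45741793 0.16792041 0.05069292] [[ 0.1622  0.9868 -0.0023]
 [ 0.9867 -0.1622 -0.005 ]
 [-0.0053 -0.0015 -1.    ]] [-2.26327827 -9.63075848  0.36246741] [-2.01659172  0.42049973  0.2588773 ]
60 [103.8  -0.5] 0.0144; 66 [100.8  -0.5] 0.0152; 72 [97.7 -0.5] 0.0153; 78 [94.3 -0.5] 0.0224; 84 [90.8 -0.4] 0.0428; 90 [88.1 -0.4] 0.0421; 96 [85.4 -0.4] 0.0424; 102 [82.7 -0.4] 0.043; 108 [80.7 -0.3] 0.0625; 114 [78.4 -0.3] 0.0647; 120 [75.8 -0.3] 0.0622; 126 [73.3 -0.3] 0.063; 132 [70.8 -0.3] 0.0626; 138 [68.3 -0.3] 0.0635; 144 [65.8 -0.3] 0.0638; 150 [63.  -0.3] 0.0625; 156 [60.5 -0.3] 0.0637; 162 [57.6 -0.3] 0.0626; 168 [54.9 -0.3] 0.0625; 174 [52.3 -0.3] 0.063; 180 [49.7 -0.3] 0.0639; 186 [46.5 -0.3] 0.0624; 192 [44.1 -0.3] 0.0636; 198 [41.  -0.3] 0.0629; 204 [38.  -0.3] 0.0627; 210 [35.3 -0.3] 0.0634; 216 [32.3 -0.3] 0.0634;
```

View pics/scene4.png

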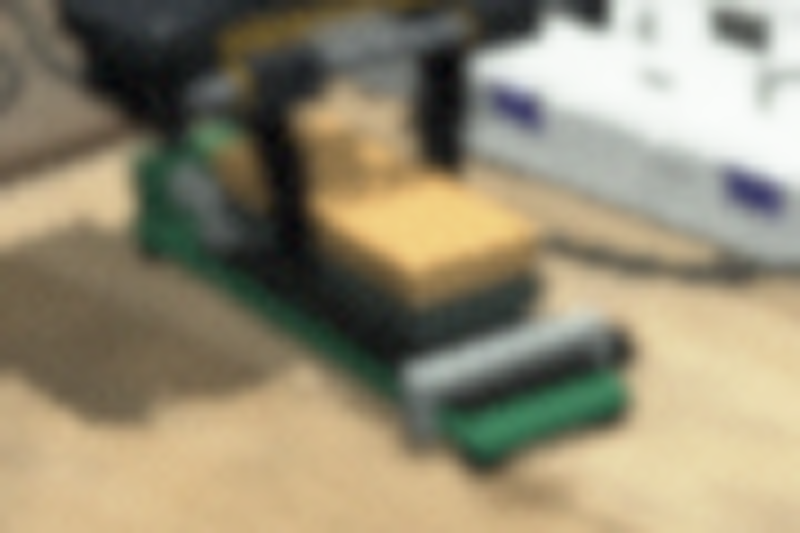

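The scene crop shows the stone level, with its rear end above the bed and just inside the stop. I'll push 5 mm further for margin, then lower.

Request:
{"method": "step_arm", "body": {
  "targets": [
    [1,0.0002,0.0013,0,0],
    [1,0.0002,0.0013,0,0],
    [1,0.0002,0.0012,0,0],
    [1,0.0002,0.0012,0,0],
    [1,0,0,0,0],
    [1,0,0,-0.001,0],
    [1,0,0,-0.001,0],
    [1,0,0,-0.001,0],
    [1,0,0,-0.001,0],
    [1,0,0,0,0]
  ]
}}

```text
clock: 9.9
position: [0.458, 0.172, 0.0465]
tool_rot: [2.393, 2.031, -0.01]
wrist_force: [-1.5, -10.5, 0.8]
gripper_width: 0.0497
grasp_force: 45.0
```

Request:
{"method": "step_arm", "body": {
  "targets": [
    [1,0,0,-0.001,0],
    [1,0,0,-0.001,0],
    [1,0,0,-0.001,0],
    [1,0,0,-0.001,0],
    [1,0,0,0,0]
  ]
}}

```text
clock: 10.4
position: [0.4581, 0.172, 0.0425]
tool_rot: [2.393, 2.031, -0.009]
wrist_force: [-1.4, -11.3, 0.9]
gripper_width: 0.0497
grasp_force: 45.0
```

Request:
{"method": "step_arm", "body": {
  "targets": [
    [1,0,0,-0.0005,0],
    [1,0,0,-0.0005,0],
    [1,0,0,0,0],
    [1,0,0,0,0]
  ]
}}

```text
clock: 10.8
position: [0.4581, 0.1721, 0.0416]
tool_rot: [2.393, 2.031, -0.009]
wrist_force: [-1.6, -11.1, 0.3]
gripper_width: 0.0498
grasp_force: 45.0
```

Request:
{"method": "step_arm", "body": {
  "targets": [
    [1,0,0,-0.0005,0],
    [1,0,0,0,0],
    [1,0,0,0,0]
  ]
}}

```text
clock: 11.1
position: [0.4581, 0.1721, 0.0411]
tool_rot: [2.393, 2.031, -0.009]
wrist_force: [-2.4, -10.7, 1.8]
gripper_width: 0.0498
grasp_force: 45.0
```

Request:
{"method": "step_arm", "body": {
  "targets": [
    [1,0,0,-0.0005,0],
    [1,0,0,0,0],
    [1,0,0,0,0]
  ]
}}

```text
clock: 11.4
position: [0.4581, 0.1721, 0.0406]
tool_rot: [2.393, 2.031, -0.009]
wrist_force: [-0.9, -11.1, 0.5]
gripper_width: 0.0496
grasp_force: 45.0
```

Request:
{"method": "step_arm", "body": {
  "targets": [
    [1,0,0,-0.0005,0],
    [1,0,0,0,0],
    [1,0,0,0,0]
  ]
}}

```text
clock: 11.7
position: [0.4582, 0.1721, 0.0401]
tool_rot: [2.393, 2.031, -0.009]
wrist_force: [-2.0, -11.0, -0.0]
gripper_width: 0.05
grasp_force: 45.0
```

Request:
{"method": "step_arm", "body": {
  "targets": [
    [1,0,0,-0.0005,0],
    [1,0,0,0,0],
    [1,0,0,0,0]
  ]
}}

```text
clock: 12.0
position: [0.4582, 0.1721, 0.0397]
tool_rot: [2.393, 2.031, -0.009]
wrist_force: [-2.5, -11.1, 1.2]
gripper_width: 0.0495
grasp_force: 45.0
```

Request:
{"method": "step_arm", "body": {
  "targets": [
    [1,0,0,-0.0005,0],
    [1,0,0,0,0],
    [1,0,0,0,0]
  ]
}}

```text
clock: 12.3
position: [0.4582, 0.1721, 0.0394]
tool_rot: [2.393, 2.031, -0.009]
wrist_force: [-1.2, -10.4, 3.4]
gripper_width: 0.0497
grasp_force: 45.0
```

Request:
{"method": "step_arm", "body": {
  "targets": [
    [1,0,0,-0.0005,0],
    [1,0,0,0,0],
    [1,0,0,0,0]
  ]
}}

```text
clock: 12.6
position: [0.4582, 0.1721, 0.0392]
tool_rot: [2.394, 2.031, -0.009]
wrist_force: [-3.9, -10.9, 5.9]
gripper_width: 0.0498
grasp_force: 45.0
```

Request:
{"method": "step_arm", "body": {
  "targets": [
    [1,0,0,0.0005,0],
    [1,0,0,0,0],
    [1,-0.0001,-0.0005,0,0],
    [1,-0.0001,-0.0005,0,0],
    [1,0,-0.0005,0,0],
    [1,-0.0001,-0.0005,0,0],
    [1,-0.0001,-0.0005,0,0],
    [1,-0.0001,-0.0005,0,0],
    [1,0,-0.0005,0,0],
    [1,-0.0001,-0.0005,0,0],
    [1,0,0,0,0]
  ]
}}

```text
clock: 13.7
position: [0.4579, 0.1695, 0.0394]
tool_rot: [2.393, 2.032, -0.006]
wrist_force: [-0.3, -7.8, 0.4]
gripper_width: 0.0497
grasp_force: 45.0
```

Request:
{"method": "step_arm", "body": {
  "targets": [
    [1,-0.0001,-0.0005,0,0],
    [1,0,-0.0005,0,0],
    [1,0,0,0,0]
  ]
}}

```text
clock: 14.0
position: [0.4578, 0.1686, 0.0393]
tool_rot: [2.393, 2.033, -0.006]
wrist_force: [-1.0, -7.0, -0.5]
gripper_width: 0.0498
grasp_force: 45.0
```

Request:
{"method": "step_arm", "body": {
  "targets": [
    [1,-0.0001,-0.0005,0,0],
    [1,-0.0001,-0.0005,0,0],
    [1,0,0,0,0]
  ]
}}

```text
clock: 14.3
position: [0.4576, 0.1677, 0.0394]
tool_rot: [2.393, 2.033, -0.005]
wrist_force: [-0.9, -7.4, -0.7]
gripper_width: 0.0496
grasp_force: 45.0
```

Request:
{"method": "step_arm", "body": {
  "targets": [
    [1,-0.0001,-0.0005,0,0],
    [1,-0.0001,-0.0005,0,0],
    [1,0,0,0,0]
  ]
}}

```text
clock: 14.6
position: [0.4575, 0.1668, 0.0394]
tool_rot: [2.393, 2.032, -0.005]
wrist_force: [-1.7, -6.4, -0.0]
gripper_width: 0.0495
grasp_force: 45.0
```

Request:
{"method": "step_arm", "body": {
  "targets": [
    [1,-0.0001,-0.0005,0,0],
    [1,-0.0001,-0.0005,0,0],
    [1,0,0,0,0]
  ]
}}

```text
clock: 14.9
position: [0.4574, 0.166, 0.0394]
tool_rot: [2.393, 2.033, -0.004]
wrist_force: [-1.1, -6.7, -1.1]
gripper_width: 0.0497
grasp_force: 45.0
```

Request:
{"method": "step_arm", "body": {
  "targets": [
    [1,-0.0001,-0.0005,0,0],
    [1,0,0,0,0],
    [1,0,0,0,0]
  ]
}}

```text
clock: 15.2
position: [0.4573, 0.1659, 0.0394]
tool_rot: [2.393, 2.033, -0.003]
wrist_force: [-0.4, -4.9, -2.1]
gripper_width: 0.0494
grasp_force: 45.0
```

Request:
{"method": "step_arm", "body": {
  "targets": [
    [1,-0.0001,-0.0005,0,0],
    [1,0,0,0,0],
    [1,0,0,0,0]
  ]
}}

```text
clock: 15.5
position: [0.4573, 0.1659, 0.0394]
tool_rot: [2.393, 2.033, -0.002]
wrist_force: [0.4, -5.2, -3.2]
gripper_width: 0.0496
grasp_force: 45.0
```

Request:
{"method": "step_arm", "body": {
  "targets": [
    [1,-0.0001,-0.0005,0,0],
    [1,0,0,0,0],
    [1,0,0,0,0]
  ]
}}

```text
clock: 15.8
position: [0.4573, 0.1659, 0.0394]
tool_rot: [2.393, 2.033, -0.001]
wrist_force: [0.5, -5.3, -4.2]
gripper_width: 0.0493
grasp_force: 45.0
```

Request:
{"method": "step_arm", "body": {
  "targets": [
    [1,-0.0001,-0.0005,0,0],
    [1,-0.0001,-0.0005,0,0],
    [1,0,0,0,0]
  ]
}}

```text
clock: 16.1
position: [0.4572, 0.1657, 0.0395]
tool_rot: [2.393, 2.034, 0.001]
wrist_force: [3.0, -4.1, -6.9]
gripper_width: 0.0496
grasp_force: 45.0
```

Request:
{"method": "step_arm", "body": {
  "targets": [
    [1,-0.0001,-0.0005,0,0],
    [1,0,-0.0005,0,0],
    [1,0,0,0,0]
  ]
}}

```text
clock: 16.4
position: [0.4571, 0.1655, 0.0396]
tool_rot: [2.393, 2.035, 0.002]
wrist_force: [3.9, -1.4, -8.7]
gripper_width: 0.0495
grasp_force: 45.0
```

```bash
python3 - <<'E'
from h import *
st=ctrl.read_state(); print(st['clock'],st['position'],R.from_rotvec(st['tool_rot']).as_matrix().round(4),st['wrist_force'],st['moment'])
s=snap('wrist'); P=cloud(s);Z=P[:,:,2]
s=snap('scene'); cv2.imwrite('pics/scene5.png',cv2.resize(s['frame'][160:220,150:240,::-1],(800,533),interpolation=cv2.INTER_CUBIC))
u=np.array([.160,.987]);v=np.array([-.987,.160]);o=np.array([.4561,.1617])
H=np.dstack([(P[:,:,:2]-o)@u,(P[:,:,:2]-o)@v])*1000
for r in range(66,120,4): print(r,H[r,252].round(1),Z[r,252].round(4),end='; ')
for r in range(120,220,20): print(r,np.nanmedian(Z[r-3:r+4,240:262]).round(4))
E
```

```text
16.4 [0.4571241  0.16547137 0.03956756] [[ 1.609e-01  9.870e-01  1.000e-03]
 [ 9.870e-01 -1.609e-01  7.000e-04]
 [ 8.000e-04  8.000e-04 -1.000e+00]] [ 3.9298689  -1.38461385 -8.68360682] [-0.37395506 -0.80371672  0.14168988]
66 [97.6 -0.6] 0.0153; 70 [95.7 -0.6] 0.0157; 74 [93.3 -0.5] 0.0232; 78 [91.5 -0.6] 0.0219; 82 [88.9 -0.4] 0.0413; 86 [87.2 -0.4] 0.0416; 90 [85.5 -0.4] 0.0423; 94 [83.8 -0.4] 0.0424; 98 [82.1 -0.4] 0.0425; 102 [80.4 -0.4] 0.0435; 106 [78.6 -0.5] 0.0406; 110 [77.3 -0.4] 0.0517; 114 [75.7 -0.4] 0.0517; 118 [74.1 -0.4] 0.053; 120 0.0523
140 0.0522
160 0.0523
180 0.0523
200 0.0522
```

View pics/scene5.png

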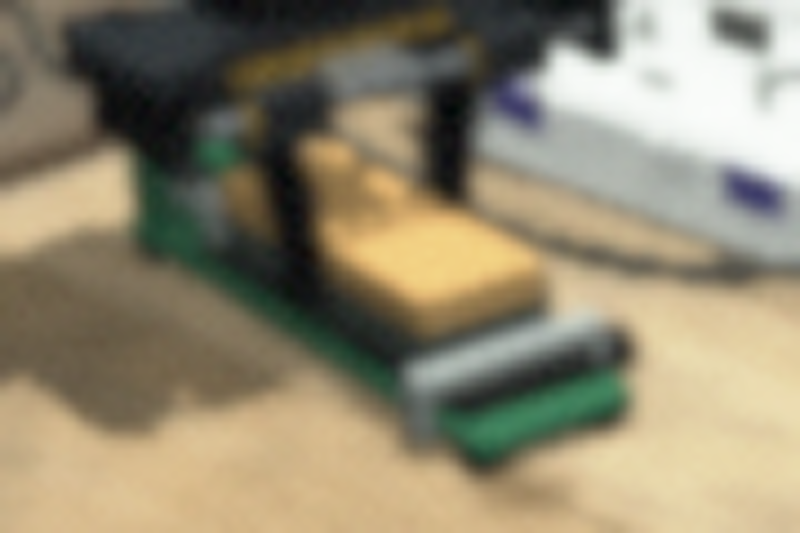

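The scene crop shows the stone's rear end against the stop, and its top is level. Motion stalled while the bed carried no load, so it is the stop. I'll take off the side and lift loads and confirm with one more small back step.

Request:
{"method": "step_arm", "body": {
  "targets": [
    [1,0.0004,0,-0.0004,0],
    [1,0,0,0,0],
    [1,0,0,0,0]
  ]
}}

```text
clock: 16.8
position: [0.4572, 0.1654, 0.0395]
tool_rot: [-2.393, -2.034, -0.001]
wrist_force: [1.3, -0.8, -3.3]
gripper_width: 0.0496
grasp_force: 45.0
```

Request:
{"method": "step_arm", "body": {
  "targets": [
    [1,0,-0.0005,0,0],
    [1,0,0,0,0],
    [1,0,0,0,0]
  ]
}}

```text
clock: 17.1
position: [0.4572, 0.1652, 0.0395]
tool_rot: [-2.393, -2.035, -0.001]
wrist_force: [0.7, 2.1, -1.5]
gripper_width: 0.0495
grasp_force: 45.0
```

Request:
{"method": "step_arm", "body": {
  "targets": [
    [1,0,0,-0.0003,0],
    [1,0,0,0,0],
    [1,0,0,0,0]
  ],
  "squeeze": 15
}}

```text
clock: 17.4
position: [0.4572, 0.1652, 0.0394]
tool_rot: [-2.393, -2.034, -0.001]
wrist_force: [-1.5, 2.9, 6.8]
gripper_width: 0.0499
grasp_force: 15.0
```

Request:
{"method": "step_arm", "body": {
  "targets": [
    [1,0,0,0,0],
    [1,0,0,0,0],
    [1,0,0,0,0]
  ],
  "squeeze": 4
}}

```text
clock: 17.7
position: [0.4571, 0.1651, 0.0394]
tool_rot: [-2.393, -2.033, -0.001]
wrist_force: [-3.3, 2.2, 5.2]
gripper_width: 0.0495
grasp_force: 4.0
```

Seated on the bed and bearing on the stop. Now I'll open slowly.

Request:
{"method": "step_arm", "body": {
  "targets": [
    [0.4,0,0,0,0],
    [0.3,0,0,0,0],
    [0.1,0,0,0,0],
    [0,0,0,0,0],
    [0,0,0,0,0],
    [0,0,0,0,0]
  ]
}}

```text
clock: 18.3
position: [0.4573, 0.1643, 0.0388]
tool_rot: [2.394, 2.034, -0.0]
wrist_force: [-0.7, 0.2, -0.5]
gripper_width: 0.0831
grasp_force: 0.0
```

Request:
{"method": "step_arm", "body": {
  "targets": [
    [0,0,0,0.005,0],
    [0,0,0,0.01,0],
    [0,0,0,0.03,0],
    [0,0,0,0.03,0],
    [0,0,0,0.03,0],
    [0,0,0,0.03,0],
    [0,0,-0.01,0.03,0],
    [0,0,-0.02,0.03,0],
    [0,0,0,0,0],
    [0,0,0,0,0]
  ]
}}

```text
clock: 19.3
position: [0.4576, 0.1343, 0.2351]
tool_rot: [-2.395, -2.033, -0.004]
wrist_force: [0.5, 0.7, -0.2]
gripper_width: 0.0872
grasp_force: 0.0
```

```bash
python3 - <<'E'
from h import *
st=ctrl.read_state(); print(st['clock'],st['position'])
s=snap('wrist'); save(s,'w6.png'); P=cloud(s);Z=P[:,:,2];im=s['frame']
u=np.array([.160,.987]);v=np.array([-.987,.160]);o=np.array([.4561,.1617])
H=np.dstack([(P[:,:,:2]-o)@u,(P[:,:,:2]-o)@v])*1000
c=(np.arange(512)>190)&(np.arange(512)<310)&(np.arange(384)[:,None]<255)
r=cv2.minAreaRect(H[(Z>.048)&(Z<.058)&c].astype(np.float32)); print('stone',r,np.nanmedian(Z[(Z>.048)&(Z<.058)&c]))
E
```

```text
19.3 [0.45764992 0.1342929  0.23507534]
stone ((3.4046554565429688, 0.35280418395996094), (148.90338134765625, 50.63486099243164), 0.2619820833206177) 0.05220456040414362
```

View pics/w6.png

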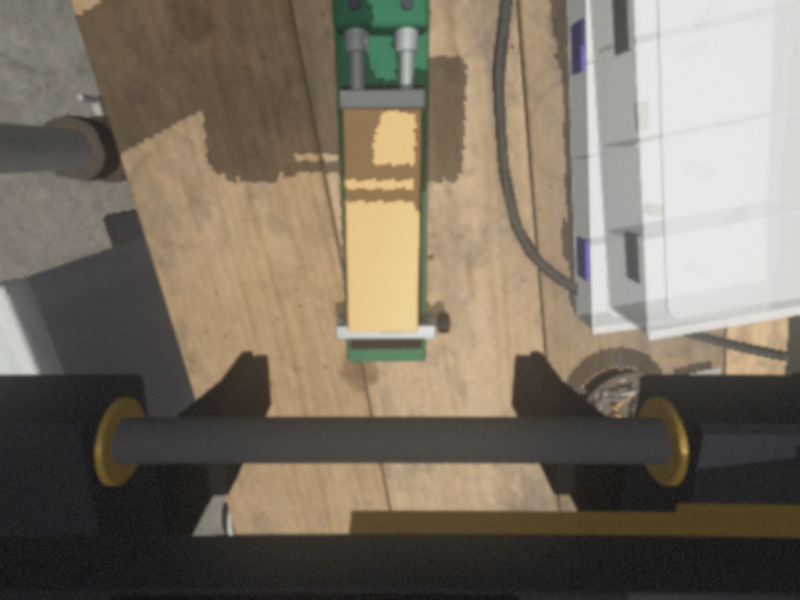

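The stone sits straight and centred (within about 0.5 mm), from the jaw at row 105 to the stop at row 330. The gripper is clear, so I'm handing in.

```bash
python3 -c "
from rig import ctrl
print(ctrl.sign_off())"
```

```text
the job is handed in; nothing more can be done
None
```

The whetstone is in the green holder, fine side up: flat on the bed, held between the jaw and the stop, straight, and centred to about 0.5 mm. I let go only after feeling it bear on the stop, and the job is handed in at about 19 s of the 48 s allowed.

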